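# Contaminant detector check with a test wand

## Task

Check the bakery's contaminant detector: stand the sample carton upright in its open drawer, let go of it and slide the drawer fully shut. Then take the blue test wand from its stand, pass its blade down through the slot in the white guard on top of the detector until the black line round the blade is about level with the guard, and finish holding the wand there in the gripper, its tip 40 mm inside, clear of the carton and with its handle off the guard. Keep the wand out of the slot until the drawer is shut, and leave the yellow wand, the bowl, the bottle and the red cap where they are.

Things in the scene. Friction and masses are not known exactly. Their poses are not given: they have to be found in the camera images.
- carton: Loose brown cardboard carton with a pale paper band, 60 (its x) x 40 (its y) x 45 mm high, about 0.12 kg, standing upright on the table. Origin: centre of its underside; z up.
- detector: Stainless detector fixed to the table: 200 (x) x 220 (y) x 120 mm high, closed sides and back, sample drawer in its front, which faces its -x. Origin: centre of its underside on the table; z up. The roof is flat at 120 mm, but for a black console along its rear edge (x = 62 to 98 mm), 150 mm high.
- guard_slot (a point): Centre of the slot in the white 70 x 70 mm guard plate, level with the roof (120 mm above the table), 40 mm to -x of the detector's origin. Axes as the detector's. Slot 12 (x) x 26 (y) mm, that is 2 mm more than the blade in x and in y, straight through the 12 mm plate, mouth bevelled 3 mm. Below is the open chamber; with the drawer shut, the carton's top is 65 mm below the roof.
- drawer (a joint): Opening of the sample drawer in m: 0 fully shut, at most 0.14 open. It starts 0.115 to 0.135 open, slides out along the detector's -x, and moves with about 1.5 N of friction; it stays where it is left.
- drawer_floor (a point): Centre of the drawer's inner floor, 10 mm above the table; moves with the drawer; axes as the detector's. Inside 130 (x) x 130 (y) mm; side and rear walls 5 mm thick, 27 mm high above the floor; the front panel rises to 85 mm above the table. With the drawer shut it lies 35 mm to -x of the detector's origin.
- drawer_lip (a point): Middle of the front edge of the black pull lip on the drawer's front panel, 76 mm above the table; moves with the drawer; axes as the detector's. Lip 100 mm wide (y), 12 mm high, standing out 20 mm from the panel; push it to +x to shut the drawer. Shut, it lies 130 mm to -x of the detector's origin, 30 mm in front of the housing.
- stand: Grey block, 50 (x) x 130 (y) x 50 mm high, fixed to the table, with two upright pockets 40 mm deep, 70 mm apart along its y (at y = +35 and -35 mm); a wand stands loosely in each. Origin: centre of its underside; z up.
- wand_blue: Loose blue plastic test wand, about 0.05 kg, upright in one of the stand's pockets, foot 10 mm above the table. Origin: centre of its foot (the blade's tip); z up along the wand. Blade 10 (x) x 24 (y) mm from z = 0 to 75 mm; handle 14 (x) x 30 (y) mm from z = 75 to 130 mm, to be gripped across its 14 mm. A black line runs round the blade at z = 40 mm.
- wand_yellow: The same wand in yellow, in the other pocket; to be left alone. Origin as for the blue one.
- bowl: Loose red plastic bowl, 120 mm across and 60 mm high; to be left alone. Origin: centre of its underside.
- bottle: Loose white plastic bottle with a red cap, 56 mm across and 150 mm high; to be left alone. Origin: centre of its underside.
- cap: Loose red screw cap, 44 mm across and 30 mm high; to be left alone. Origin: centre of its underside.
Mind the look-alikes: they are no part of the job. There is more than one size of the carton; the job needs the smaller. There is more than one size of the wand_blue; the one meant has the size given above.

How it is judged:
By the outcome, as a careful person would: the job done as asked, in the order asked, and still so for the second after the job is handed in, while the arm keeps its last pose, push and grip.
It also fails if it takes over 72 s, if anything falls off the work surface, if the arm or the gripper's body presses on something with over 40 N, if the wrist force passes 120 N, or if a joint passes its speed limit or range.

## Robot

A 6-joint arm with a two-finger parallel gripper is mounted at the origin on the work surface. World frame = base frame: x ahead of the robot, y to its left, z up, the work surface at z = 0. Lengths are in m, angles in rad, forces in N, time in s.
With the tool pointing down it reaches from about 0.35 to 0.775 m from the base axis. Payload 5.5 kg.
Tool frame: the origin (TCP) lies midway between the tips of the shut fingers; the grasp point (between the pads) lies 19 mm behind it; z points along the fingers, y is the line along which they close (so a half turn about z gives the same grasp; the last joint's range is limited). The gripper opens to 85 mm and grips with 20 to 120 N. Pads are 22 mm wide; open, the fingers measure 114 mm over their backs; the gripper's body (76 mm by 85 mm) begins 54 mm behind the grasp point. The pads swing forward as they close: fully open they stand 13 mm farther back than shut.
Start: joints at [-1.434, 0.313, 0.046, 1.304, 0, 1.431], TCP at [0.157, -0.553, 0.231] pointing down, gripper open.
Joint ranges: [-2.76, 2.76], [-0.86, 1.69], [-1.03, 1.26], [-2.2, 2.34], [-1.47, 1.5], [-3.14, 3.14]. Speed limits (rad/s): [2.57, 2.57, 3.14, 3.14, 3.14, 3.14].

## Interface

Orientations are given as a unit quaternion [w, x, y, z].
In Python, from workcell import env gives the robot as it stands.
- The arm moves only by the tool move_arm, never from a script. Its argument "targets" is a list of rows, each a list of 3 entries, a list of its own where there are three numbers: the shift along the tool's x, y, z in mm, then the turn, a rotation vector about the tool's x, y, z in units of 10 degrees (1.0 is 10 degrees), then the closure, from -1 (fully open) to 1 (shut). In form: [[[dx, dy, dz], [ax, ay, az], gripper], ...]. A call has 1 to 5 rows; each row is the pose to reach, as a shift and turn from the pose commanded when the call began, along the tool's axes at that moment; what a row does not reach only later rows make up. A row lasts 1/8 s, in which the tool goes at most 62.5 mm and 10.7 degrees, less where a joint would pass 70% of its speed; a pose out of reach is approached as far as the arm can. A call with a gripper value outside its range is refused whole. The fingers move at their own pace and stop on an object; "squeeze" is the grip in N (left out, the last holds). Time passes only in rows, so rows that repeat a pose let the fingers close. It gives the time, the measured TCP pose, the force, the opening and the grip force at its end, in the units of the state.
- env.get_state(): the state, without advancing time (a new reading comes with each control period).
- env.read_camera(name): name is "side" or "top" or "wrist"; returns a dict with "pixels" (420x560x3 uint8, red, green, blue), "fovy" (degrees; the focal length in pixels is half the picture's height over the tangent of half this angle, whatever the lens; pixels are square), "cx", "cy" (the principal point, pixels), "dist_coeffs" ([k1, k2, p1, p2, k3] as OpenCV has them; the pictures are not rectified), "extrinsics" (4x4, takes a point from world to camera coordinates); the wrist camera has in their place "mount" (4x4, takes a point from camera to tool coordinates, whose origin is the TCP and whose axes are the flange's). Camera axes: x right, y up, looking along -z (the intrinsics and any distortion apply to the point x, -y, -z); pixel columns grow to the right and rows downward; lengths in m; the calibration is good to about 2 mm. A picture is of the moment at which its call begins: read the wrist's pose just before it. There is no depth.
- env.hand_in(): hands the job in; it is judged then, once.
Trained networks look in a picture, given as the dict that the camera call returned (one of the last four; its "shot" number tells which), for a name from the list of things; names that differ only in an ending like _2 or _b are one class to them, and where a whole thing is asked for, a point or a joint stands for the part that bears it (a point fixed in the world has none). Each returns a list of dicts, best first, with "confidence" (0 to 1); they miss things now and then, are a little off and sometimes report something else, mostly with a low value. They report only what shows in the picture. A call takes as long as a camera call. They do not tell look-alikes from the thing itself.
- env.spot_in(thing, picture): "centre" ([x, y, z] in m, in world coordinates, good to about 4 mm: the middle of the surface that is visible of it).
- env.regions_of(thing, picture): "mask" (420x560 bool, what is visible of it).
- env.landmark_of(thing, picture): "centre" ([x, y, z] in m, in world coordinates, good to about 4 mm: a listed point, or the origin of a listed thing).
The state is a dict: "clock": time; "joint_pos": joint angles; "qvel": joint speeds; "tau": joint torques, N m; "tcp_pos": TCP position; "orientation": TCP orientation; "wrist_force": force on the tool from outside, world axes, zero at the start; "ft_torque": the same for the moment, N m; "finger_gap": finger opening in m; "grip_force": force on a finger pad.
Only numpy, scipy, OpenCV 4.12 (cv2) and the standard library are available. Lean on these libraries where they do the work, as an engineer would, in place of code of your own. Each camera call takes 0.05 s, during which the arm holds its last target. There are 200 camera calls.

## Working session

There is one attempt and no reset: what is moved stays moved. The work goes in short steps, Python scripts to look and compute and a tool call to move; the robot and the scene stay as the last step left them, time stands still between calls to the robot, and variables do not carry over. Pictures are saved under pics/ and viewed, at most 10 in all, crops included, and the job is handed in when it is done.

Besides the shell and the picture viewer there is one more tool, called after "Emit:" as a command line: name --argument value ..., lists and objects as JSON in quotes. move_arm: Moves the arm, as the interface text tells. Its arguments: {"type":"object","properties":{"targets":{"type":"array","items":{"type":"array"}},"squeeze":{"type":"number"}},"required":["targets"]}

```bash
mkdir -p pics; cat > h.py <<'E'
import numpy as np,cv2
from workcell import env
def save(p,n): cv2.imwrite(f'pics/{n}.png',p['pixels'][:,:,::-1])
E
python3 - <<'E'
from h import *
t=env.read_camera('top');s=env.read_camera('side')
for n,p in(('top',t),('side',s)):
    save(p,n);print(n,p['fovy'],p['cx'],p['cy'],p['dist_coeffs'],np.round(p['extrinsics'],3).tolist())
    for k in['carton','detector','guard_slot','drawer_floor','drawer_lip','stand','wand_blue','wand_yellow','bowl','bottle','cap']:
        print(k,[(np.round(d['centre'],3).tolist(),round(d['confidence'],2)) for d in env.landmark_of(k,p)[:4]])
cv2.imwrite('pics/both.png',cv2.resize(np.hstack([t['pixels'],s['pixels']])[:,:,::-1],(800,300)))
print(env.get_state())
E
```

```text
top 54.477340699168636 282.9617847217286 209.7852609593249 [-0.03207396  0.          0.          0.          0.        ] [[0.005, -1.0, 0.01, 0.011], [0.984, 0.007, 0.176, -0.583], [-0.176, 0.008, 0.984, -1.016], [0.0, 0.0, 0.0, 1.0]]
carton [([0.418, 0.42, -0.001], 0.88), ([0.489, 0.332, 0.0], 0.63), ([0.63, -0.227, -0.002], 0.23)]
detector [([0.709, 0.027, 0.002], 0.89)]
guard_slot [([0.668, 0.029, 0.121], 0.85)]
drawer_floor [([0.538, 0.028, 0.01], 0.66), ([0.498, -0.306, -0.0], 0.37)]
drawer_lip [([0.444, 0.029, 0.076], 0.9)]
stand [([0.5, -0.305, 0.001], 0.75)]
wand_blue [([0.394, -0.34, -0.001], 0.84), ([0.49, -0.338, 0.011], 0.71), ([0.501, -0.305, -0.001], 0.16)]
wand_yellow [([0.504, -0.273, 0.012], 0.57)]
bowl [([0.688, -0.358, -0.0], 0.65)]
bottle [([0.678, 0.38, 0.0], 0.66), ([0.445, 0.026, 0.078], 0.49)]
cap [([0.628, -0.229, -0.003], 0.69), ([0.677, 0.382, -0.001], 0.18)]
side 43.88918583848563 274.3080774596554 205.65633101233485 [-0.09103867  0.          0.          0.          0.        ] [[0.992, 0.126, -0.019, -0.579], [-0.08, 0.731, 0.678, -0.062], [0.099, -0.671,
[... 650 characters left out ...]
.43361958e+00,  3.13200536e-01,  4.60885400e-02,  1.30360604e+00,
       -1.23590158e-05,  1.43124970e+00]), 'qvel': array([ 6.45327869e-05, -1.13275543e-03,  1.08842904e-04,  1.08763663e-04,
        1.49565511e-03, -6.31913573e-04]), 'tau': array([-5.84891386e-04, -4.80477762e+01,  2.98813927e+01,  6.93350212e-04,
       -1.27286553e-04,  4.63105991e-06]), 'tcp_pos': array([ 0.15711403, -0.55315183,  0.23131818]), 'orientation': array([ 3.91388456e-05,  9.90443282e-01,  1.37920645e-01, -6.22588938e-06]), 'wrist_force': array([-0.28958304,  0.40728583, -0.27032396]), 'ft_torque': array([-4.14392089e-05, -3.85426562e-02, -2.44528286e-02]), 'grip_force': 0.0, 'finger_gap': 0.08526990700509351}
```

View pics/top.png

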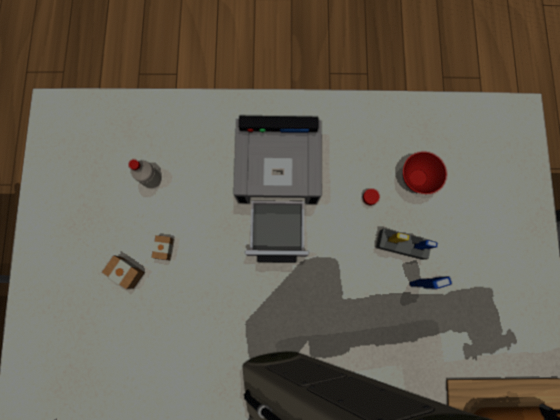

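View pics/side.png

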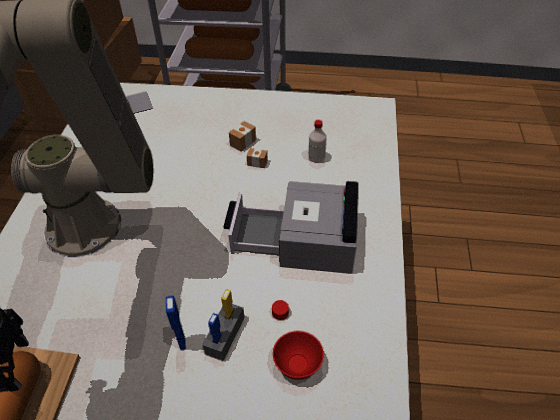

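Top view: the small carton is at (162,247) with the larger one at (122,271). The detector and its open drawer are in the middle. The stand at (404,243) holds the yellow and blue wands, and a larger blue wand stands at (430,283), to be avoided. Next I'll fit poses from the masks.

```bash
cat >> h.py <<'E'
from scipy.optimize import minimize
def K(p):
    f=210/np.tan(np.radians(p['fovy']/2)); return np.array([[f,0,p['cx']],[0,f,p['cy']],[0,0,1.]])
def w2c(p,st=None):
    if 'extrinsics' in p: E=np.array(p['extrinsics'])
    else:
        from scipy.spatial.transform import Rotation as R
        q=st['orientation'];T=np.eye(4);T[:3,:3]=R.from_quat([q[1],q[2],q[3],q[0]]).as_matrix();T[:3,3]=st['tcp_pos']
        E=np.linalg.inv(T@np.array(p['mount']))
    return np.diag([1,-1,-1,1.])@E
def proj(P,p,st=None):
    E=w2c(p,st); return cv2.projectPoints(np.asarray(P,float).reshape(-1,3),cv2.Rodrigues(E[:3,:3])[0],E[:3,3],K(p),np.array(p['dist_coeffs']))[0][:,0]
def ray(uv,z,p,st=None):
    E=w2c(p,st);n=cv2.undistortPoints(np.array([[uv]],float),K(p),np.array(p['dist_coeffs']))[0,0]
    d=E[:3,:3].T@np.array([*n,1]);c=-E[:3,:3].T@E[:3,3]; return c+d*(z-c[2])/d[2]
def box(sx,sy,z0,z1,ox=0,oy=0): return np.array([[ox+a*sx/2,oy+b*sy/2,z] for a in(-1,1) for b in(-1,1) for z in(z0,z1)])
def place(B,x,y,a):
    c,s=np.cos(a),np.sin(a); return B@np.array([[c,s,0],[-s,c,0],[0,0,1]])+[x,y,0]
def iou(bs,v,views):
    t=0
    for p,m,st in views:
        im=np.zeros((1680,2240),np.uint8)
        for B in bs:
            h=cv2.convexHull(proj(place(B,*v),p,st).astype(np.float32)); cv2.fillConvexPoly(im,np.round(h*4+1.5).astype(np.int32),1)
        M=cv2.resize(m.astype(np.uint8),(2240,1680),interpolation=cv2.INTER_NEAREST)
        t+=(im&M).sum()/max((im|M).sum(),1)
    return t/len(views)
def fit(bs,x,y,views,angs=np.radians(range(-90,90,15))):
    a=max(angs,key=lambda a:iou(bs,(x,y,a),views))
    r=minimize(lambda v:-iou(bs,v,views),[x,y,a],method='Nelder-Mead',options=dict(initial_simplex=[[x,y,a],[x+.006,y,a],[x,y+.006,a],[x,y,a+.15]],maxiter=90))
    return np.round([*r.x[:2],np.degrees(r.x[2]),-r.fun],4)
def near(k,p,xy):
    E=[m for m in env.regions_of(k,p)]; u=proj([[*xy]],p)[0]
    return min(E,key=lambda m:np.hypot(*(np.argwhere(m['mask'])[:,::-1].mean(0)-u)))['mask']
E
python3 - <<'E'
from h import *
P=[env.read_camera(c) for c in('top','side')]
def V(k,c,ps=P): return [(p,near(k,p,c),None) for p in ps]
b=[box(.06,.04,0,.045)]
for ps in(P,P[:1]): print('carton',fit(b,.489,.333,V('carton',(.489,.333,.02),ps)))
print('stand',fit([box(.05,.13,0,.05)],.5,-.307,V('stand',(.5,-.307,.03))))
d=V('detector',(.70,.028,.06))
body=[box(.2,.22,0,.12),box(.036,.22,.12,.15,.08)]
dr=[box(.15,.14,0,.037,-.168),box(.01,.14,0,.085,-.24),box(.02,.1,.07,.082,-.255)]
A=np.radians(range(-20,21,5))
for n,q in(('body',body),('body+drawer',body+dr)):
  for ps in (d,d[:1],d[1:]): print(n,fit(q,.708,.028,ps,A))
E
```

```text
carton [ 0.4843  0.3321 -6.0406  0.9201]
carton [ 0.4845  0.3319 -6.5102  0.9393]
stand [  0.4978  -0.3055 -15.6427   0.7203]
body [ 0.7071  0.0293 -0.498   0.695 ]
body [ 0.7054  0.029  -0.6675  0.6826]
body [ 0.7071  0.0293 -1.6152  0.708 ]
body+drawer [ 0.7089  0.0293 -0.611   0.9539]
body+drawer [ 0.7084  0.0293 -0.6698  0.9469]
body+drawer [ 0.709   0.0305 -0.8471  0.9628]
```

```bash
cat >> h.py <<'E'
from scipy.spatial.transform import Rotation as R
def go(*wps):
    """wps: (x,y,z,tool-x angle deg) world -> shift mm / turn (10deg) in current tool axes"""
    s=env.get_state();q=s['orientation'];r=R.from_quat([q[1],q[2],q[3],q[0]])
    for x,y,z,a in wps:
        t=R.from_euler('z',a,degrees=True)*R.from_euler('x',180,degrees=True)
        d=r.inv().apply((np.array([x,y,z])-s['tcp_pos'])*1000); w=(r.inv()*t).as_rotvec(degrees=True)/10
        print(np.round(d,1).tolist(),np.round(w,2).tolist())
    print('t',round(s['clock'],2),'F',np.round(s['wrist_force'],1),'gap',round(s['finger_gap'],4),'grip',round(s['grip_force'],1),np.round(s['tcp_pos'],4),np.round(np.degrees(s['joint_pos']),0))
E
python3 -c "
from h import *
go((.45,-.1,.28,67),(.484,.332,.20,173.7))"
```

```text
[405.6, -355.9, -48.7] [0.0, 0.0, -5.11]
[556.3, -762.2, 31.3] [0.0, 0.0, -15.78]
t 1.65 F [-0.1 -0.6 -0.2] gap 0.0857 grip 0.0 [ 0.1571 -0.5532  0.2313] [-82.  18.   3.  75.   0.  82.]
```

Emit:
move_arm --targets '[[[50,-44,-20],[0,0,-1],-0.6],[[95,-84,-40],[0,0,-2],-0.6],[[140,-123,-49],[0,0,-3],-0.6],[[185,-162,-49],[0,0,-4],-0.6],[[230,-202,-49],[0,0,-5],-0.6]]'

```text
clock: 2.28
tcp_pos: [0.3239, -0.2947, 0.2808]
orientation: [0.001, 0.838, 0.546, 0.0]
wrist_force: [1.5, -0.3, -0.4]
finger_gap: 0.0685
grip_force: 0.0
```

```bash
python3 -c "
from h import *
go((.45,-.1,.28,110),(.484,.332,.20,173.7))"
```

```text
[229.1, 36.6, 0.7] [0.01, 0.01, -4.38]
[638.0, -107.1, 80.2] [0.0, 0.01, -10.75]
t 2.27 F [ 1.5 -0.3 -0.4] gap 0.0685 grip 0.0 [ 0.3239 -0.2947  0.2808] [-53.   2. -10.  78.   0.  61.]
```

Emit:
move_arm --targets '[[[57,9,0],[0,0,-1],-0.6],[[115,18,0],[0,0,-2],-0.6],[[172,20,0],[0,0,-3],-0.6],[[230,15,0],[0,0,-4],-0.6],[[290,0,0],[0,0,-5],-0.6]]'

```text
clock: 2.9
tcp_pos: [0.4425, -0.0299, 0.2804]
orientation: [0.001, 0.529, 0.849, 0.0]
wrist_force: [2.3, 0.6, 0.4]
finger_gap: 0.0684
grip_force: 0.0
```

```bash
python3 -c "
from h import *
go((.484,.332,.20,173.7))"
```

```text
[306.6, 196.8, 80.3] [0.0, 0.01, -5.75]
t 2.9 F [2.3 0.6 0.4] gap 0.0684 grip 0.0 [ 0.4425 -0.0299  0.2804] [-14.   3.  -9.  78.  -0.  50.]
```

Emit:
move_arm --targets '[[[52,30,10],[0,0,-1],-0.6],[[104,65,20],[0,0,-2],-0.6],[[155,100,35],[0,0,-3],-0.6],[[206,132,50],[0,0,-4],-0.6],[[257,165,65],[0,0,-5],-0.6]]'

```text
clock: 3.52
tcp_pos: [0.4779, 0.2721, 0.2154]
orientation: [0.0, 0.12, 0.993, 0.0]
wrist_force: [0.9, 0.0, 0.4]
finger_gap: 0.068
grip_force: 0.0
```

```bash
python3 -c "
from h import *
go((.484,.332,.15,173.7))"
```

```text
[8.4, 59.6, 65.5] [0.0, 0.01, -0.75]
t 3.52 F [0.9 0.  0.4] gap 0.068 grip 0.0 [0.4779 0.2721 0.2154] [21. 15. -3. 71. -0. 35.]
```

Emit:
move_arm --targets '[[[4,30,32],[0,0,-0.4],-0.6],[[8.4,59.6,65],[0,0,-0.75],-0.6],[[8.4,59.6,65],[0,0,-0.75],-0.6],[[8.4,59.6,65],[0,0,-0.75],-0.6]]'

```text
clock: 4.03
tcp_pos: [0.4843, 0.3295, 0.1511]
orientation: [0.0, 0.058, 0.998, -0.0]
wrist_force: [-0.3, -0.4, 0.0]
finger_gap: 0.0684
grip_force: 0.0
```

```bash
python3 - <<'E'
from h import *
st=env.get_state();p=env.read_camera('wrist');save(p,'w1')
go((.484,.332,.011,173.7))
for d in env.landmark_of('carton',p): print(d)
for m in env.regions_of('carton',p):
    print(m['confidence'],np.argwhere(m['mask']).mean(0)); print(fit([box(.06,.04,0,.045)],.484,.332,[(p,m['mask'],st)]))
E
```

```text
[1.2, 2.5, 140.8] [0.0, 0.01, -0.04]
t 4.08 F [ 0.4 -0.3  0.3] gap 0.0682 grip 0.0 [0.4848 0.3294 0.1518] [26. 21. -4. 65. -0. 33.]
{'centre': [0.483, 0.3316, 0.0026], 'confidence': 0.78}
{'centre': [0.4194, 0.4293, 0.0059], 'confidence': 0.62}
0.93 [201.63579914 280.12742981]
[ 0.4843  0.3317 -6.836   0.9667]
0.65 [110.41755052 394.30936698]
[  0.484   0.332 -90.      0.   ]
```

View pics/w1.png

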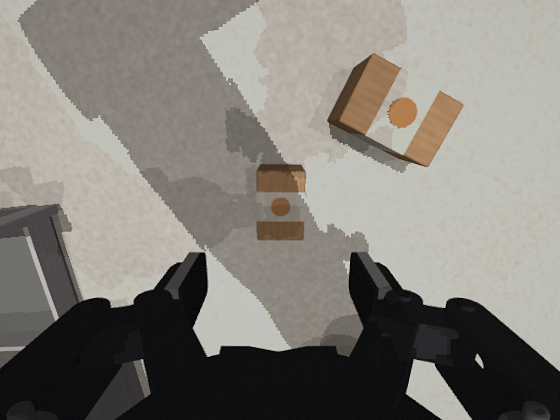

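The carton is centred between the fingers at (280,203) and the larger one is clear at (395,110). Descending now.

Emit:
move_arm --targets '[[[1,2.3,45],[0,0,0],-0.6],[[1,2.3,90],[0,0,0],-0.6],[[1,2.3,120],[0,0,0],-0.6],[[1,2.3,140],[0,0,0],-0.6],[[1,2.3,140],[0,0,0],-0.6]]'

```text
clock: 4.8
tcp_pos: [0.483, 0.331, 0.0102]
orientation: [-0.001, 0.059, 0.998, -0.001]
wrist_force: [-0.1, 0.2, 0.8]
finger_gap: 0.0684
grip_force: 0.0
```

Emit:
move_arm --targets '[[[0,0,0],[0,0,0],0.3],[[0,0,0],[0,0,0],1],[[0,0,0],[0,0,0],1],[[0,0,0],[0,0,0],1],[[0,0,0],[0,0,0],1]]' --squeeze 25

```text
clock: 5.42
tcp_pos: [0.485, 0.3326, 0.0125]
orientation: [0.002, 0.058, 0.998, 0.001]
wrist_force: [-0.3, -1.5, 7.5]
finger_gap: 0.0397
grip_force: 27.1
```

```bash
python3 -c "
from h import *
go((.484,.332,.16,173.7),(.54,.029,.16,179.3))"
```

```text
[0.4, -0.5, -147.5] [0.01, 0.02, -0.04]
[-90.3, -295.0, -147.5] [0.01, 0.02, -0.6]
t 5.42 F [-0.3 -1.5  7.5] gap 0.0397 grip 27.1 [0.485  0.3326 0.0125] [ 27.  28. -15.  47.  -0.  33.]
```

Emit:
move_arm --targets '[[[0,0,-50],[0,0,0],1],[[0,0,-105],[0,0,0],1],[[-10,-40,-145],[0,0,0],1],[[-27,-95,-147],[0,0,-0.2],1],[[-44,-150,-147],[0,0,-0.3],1]]'

```text
clock: 6.05
tcp_pos: [0.5105, 0.1772, 0.1591]
orientation: [0.001, 0.031, 1.0, 0.0]
wrist_force: [1.1, 0.1, -1.8]
finger_gap: 0.04
grip_force: 26.2
```

Emit:
move_arm --targets '[[[-16,-50,0],[0,0,-0.1],1],[[-32,-100,0],[0,0,-0.2],1],[[-46,-143,0],[0,0,-0.3],1],[[-46,-143,0],[0,0,-0.3],1],[[-46,-143,0],[0,0,-0.3],1]]'

```text
clock: 6.68
tcp_pos: [0.5463, 0.0326, 0.1577]
orientation: [-0.0, 0.006, 1.0, 0.0]
wrist_force: [0.3, 0.9, -1.3]
finger_gap: 0.0396
grip_force: 26.2
```

```bash
python3 - <<'E'
from h import *
go((.540,.0293,.025,179.3))
p=env.read_camera('side')
for k in('drawer_floor','drawer_lip'): print(k,env.landmark_of(k,p)[:1])
st=env.get_state();w=env.read_camera('wrist')
for k in('drawer_floor','drawer_lip','guard_slot'): print(k,env.landmark_of(k,w)[:1])
cv2.imwrite('pics/w2.png',cv2.resize(np.hstack([w['pixels'],p['pixels']])[:,:,::-1],(800,300)))
E
```

```text
[6.2, -3.5, 132.7] [0.0, -0.0, 0.0]
t 6.67 F [ 0.3  0.9 -1.3] gap 0.0396 grip 26.2 [0.5463 0.0326 0.1577] [-5. 17. -9. 64.  0. -4.]
drawer_floor [{'centre': [0.539, 0.031, 0.011], 'confidence': 0.88}]
drawer_lip [{'centre': [0.4439, 0.0323, 0.077], 'confidence': 0.61}]
drawer_floor [{'centre': [0.5439, 0.0319, 0.0129], 'confidence': 0.65}]
drawer_lip [{'centre': [0.4458, 0.0337, 0.0754], 'confidence': 0.68}]
guard_slot []
```

View pics/w2.png

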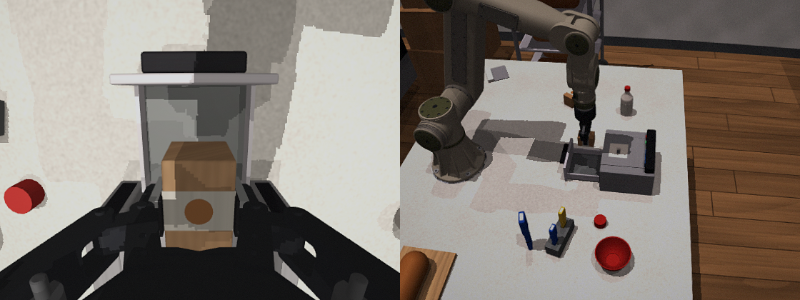

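The carton hangs upright and square over the drawer, with the lip at (193,62) in the wrist view. Lowering it.

Emit:
move_arm --targets '[[[5,-2,40],[0,0,0],1],[[5,-2,80],[0,0,0],1],[[5,-2,110],[0,0,0],1],[[5,-2,126],[0,0,0],1],[[5,-2,132],[0,0,0],1]]'

```text
clock: 7.65
tcp_pos: [0.5414, 0.0308, 0.0251]
orientation: [-0.0, 0.005, 1.0, -0.0]
wrist_force: [0.2, -0.9, -0.6]
finger_gap: 0.0396
grip_force: 26.2
```

Emit:
move_arm --targets '[[[0,0,2],[0,0,0],1],[[0,0,2],[0,0,0],1]]'

```text
clock: 7.9
tcp_pos: [0.5425, 0.0305, 0.0246]
orientation: [0.001, 0.006, 1.0, -0.0]
wrist_force: [0.8, 0.8, -0.7]
finger_gap: 0.0397
grip_force: 26.2
```

Emit:
move_arm --targets '[[[0,0,2],[0,0,0],1],[[0,0,3],[0,0,0],1],[[0,0,3],[0,0,0],1]]'

```text
clock: 8.28
tcp_pos: [0.5433, 0.0304, 0.0225]
orientation: [0.002, 0.006, 1.0, -0.0]
wrist_force: [-0.2, 0.0, 6.3]
finger_gap: 0.0395
grip_force: 27.1
```

Contact. Releasing, then raising the hand.

Emit:
move_arm --targets '[[[0,0,0],[0,0,0],0],[[0,0,0],[0,0,0],-0.5],[[0,0,-2],[0,0,0],-0.5],[[0,0,-15],[0,0,0],-0.5],[[0,0,-40],[0,0,0],-0.5]]'

```text
clock: 8.9
tcp_pos: [0.5408, 0.0306, 0.0609]
orientation: [-0.001, 0.006, 1.0, 0.0]
wrist_force: [0.7, 0.2, -1.0]
finger_gap: 0.0642
grip_force: 0.0
```

Emit:
move_arm --targets '[[[0,0,-40],[0,0,0],-0.5],[[0,0,-90],[0,0,0],-0.3],[[50,0,-100],[0,0,0],0.5],[[100,0,-100],[0,0,0],1],[[146,0,-100],[0,0,0],1]]'

```text
clock: 9.52
tcp_pos: [0.3943, 0.0322, 0.1617]
orientation: [0.001, 0.006, 1.0, -0.0]
wrist_force: [0.4, -0.0, 0.2]
finger_gap: 0.0012
grip_force: 0.0
```

```bash
python3 - <<'E'
from h import *
go((.412,.0305,.064,179.3),(.5685,.0285,.064,179.3))
p=env.read_camera('side');t=env.read_camera('top')
for q in(p,t):
  for k in('drawer_lip','carton'): print(k,[(np.round(d['centre'],3),d['confidence']) for d in env.landmark_of(k,q)])
cv2.imwrite('pics/s3.png',cv2.resize(np.hstack([p['pixels'][150:300,180:380],t['pixels'][90:290,200:360][25:175]])[:,:,::-1],None,fx=2.2,fy=2.2,interpolation=cv2.INTER_CUBIC))
E
```

```text
[-17.6, -1.5, 97.7] [-0.0, 0.01, 0.01]
[-174.1, -1.8, 97.9] [-0.0, 0.01, 0.01]
t 9.53 F [ 0.4 -0.   0.2] gap 0.0012 grip 0.0 [0.3943 0.0322 0.1617] [ -7.   0. -29.  61.  -0.  -6.]
drawer_lip [(array([0.443, 0.032, 0.076]), 0.79)]
carton [(array([0.543, 0.028, 0.009]), 0.81), (array([ 0.42 ,  0.43 , -0.002]), 0.7)]
drawer_lip [(array([0.443, 0.028, 0.075]), 0.77)]
carton [(array([0.422, 0.423, 0.001]), 0.7), (array([ 0.502, -0.272,  0.012]), 0.66), (array([0.544, 0.031, 0.01 ]), 0.54)]
```

View pics/s3.png

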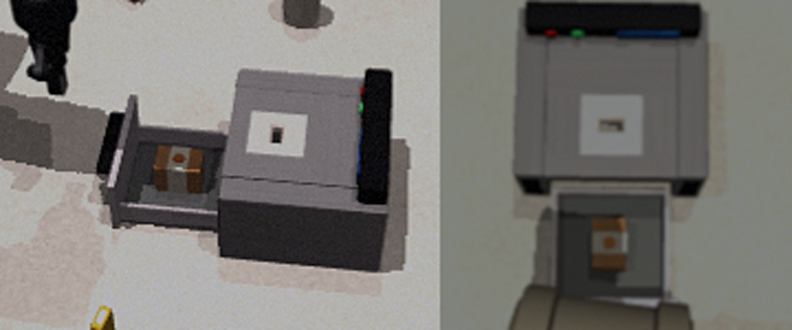

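The carton stands upright mid-drawer (left crop 178,168). Next: lower in front of the lip and push.

Emit:
move_arm --targets '[[[0,-1.5,40],[0,0,0],1],[[0,-1.5,80],[0,0,0],1],[[0,-1.5,97],[0,0,0],1],[[-12,-1.5,97],[0,0,0],1],[[-22,-1.5,97],[0,0,0],1]]'

```text
clock: 10.45
tcp_pos: [0.4204, 0.0302, 0.0645]
orientation: [0.001, 0.006, 1.0, -0.0]
wrist_force: [-0.5, 0.1, 0.7]
finger_gap: 0.0003
grip_force: 0.0
```

Emit:
move_arm --targets '[[[-8,0,0],[0,0,0],1],[[-17,0,0],[0,0,0],1],[[-28,0,0],[0,0,0],1],[[-40,0,0],[0,0,0],1],[[-54,0,0],[0,0,0],1]]'

```text
clock: 11.08
tcp_pos: [0.4722, 0.03, 0.0637]
orientation: [-0.0, 0.006, 1.0, 0.0]
wrist_force: [-1.9, 0.3, 1.4]
finger_gap: 0.0002
grip_force: 1.1
```

Emit:
move_arm --targets '[[[-14,0,0],[0,0,0],1],[[-28,0,0],[0,0,0],1],[[-41,0,0],[0,0,0],1],[[-53,0,0],[0,0,0],1],[[-63,0,0],[0,0,0],1]]'

```text
clock: 11.7
tcp_pos: [0.5353, 0.0292, 0.0635]
orientation: [-0.0, 0.006, 1.0, 0.0]
wrist_force: [-1.4, 1.1, 0.8]
finger_gap: -0.0002
grip_force: 1.0
```

```bash
python3 - <<'E'
from h import *
go((.5685,.029,.064,179.3))
p=env.read_camera('side')
for k in('drawer_lip',): print(k,[(np.round(d['centre'],3),d['confidence']) for d in env.landmark_of(k,p)])
E
```

```text
[-33.2, 0.2, -0.5] [0.0, -0.0, 0.01]
t 11.7 F [-1.4  1.1  0.8] gap -0.0002 grip 1.0 [0.5353 0.0292 0.0635] [ -5.  20. -19.  51.  -0.  -5.]
drawer_lip [(array([0.543, 0.032, 0.073]), 0.86)]
```

Emit:
move_arm --targets '[[[-9,0,0],[0,0,0],1],[[-17,0,0],[0,0,0],1],[[-24,0,0],[0,0,0],1],[[-30,0,0],[0,0,0],1],[[-34,0,0],[0,0,0],1]]'

```text
clock: 12.42
tcp_pos: [0.5668, 0.0287, 0.0635]
orientation: [-0.002, 0.006, 1.0, -0.0]
wrist_force: [-12.9, -0.7, 11.3]
finger_gap: -0.0003
grip_force: 6.9
```

Emit:
move_arm --targets '[[[-3,0,0],[0,0,0],1],[[-6,0,0],[0,0,0],1],[[-6,0,0],[0,0,0],1]]'

```text
clock: 12.8
tcp_pos: [0.5667, 0.0287, 0.0634]
orientation: [-0.007, 0.006, 1.0, -0.0]
wrist_force: [-23.8, -1.6, 18.1]
finger_gap: 0.0002
grip_force: 11.5
```

Emit:
move_arm --targets '[[[10,0,0],[0,0,0],1],[[45,0,-5],[0,0,0],1],[[65,0,-60],[0,0,0],1],[[65,50,-110],[0,0,1],0],[[65,105,-140],[0,0,2],-0.6]]'

```text
clock: 13.42
tcp_pos: [0.5126, 0.1271, 0.2022]
orientation: [0.003, 0.182, 0.983, 0.001]
wrist_force: [0.6, -0.0, -0.2]
finger_gap: 0.0355
grip_force: 0.0
```

```bash
python3 - <<'E'
from h import *
go((.488,-.339,.25,74.4))
d=[]
for c in('side','top'):
  p=env.read_camera(c)
  for k in('drawer_lip','guard_slot','detector','wand_blue'): print(k,[(np.round(d['centre'],3),d['confidence']) for d in env.landmark_of(k,p)])
  ms=env.regions_of('detector',p)
  d.append((p,max(ms,key=lambda m:m['mask'].sum())['mask'],None))
b=lambda o:[box(.2,.22,0,.12),box(.036,.22,.12,.15,.08),box(.01,.14,0,.085,-.105-o),box(.02,.1,.07,.082,-.12-o)]
for o in(0,.004,.008): print(o,fit(b(o),.708,.029,d,np.radians([-1])))
E
```

```text
[-144.1, -443.9, -48.2] [0.03, 0.01, 8.46]
t 13.43 F [ 0.6 -0.  -0.2] gap 0.0355 grip 0.0 [0.5126 0.1271 0.2022] [ 5. 13. -8. 69. -0. 26.]
drawer_lip [(array([0.576, 0.032, 0.078]), 0.71)]
guard_slot [(array([0.671, 0.027, 0.123]), 0.75)]
detector [(array([ 0.705,  0.03 , -0.002]), 0.56)]
wand_blue [(array([ 0.395, -0.338, -0.002]), 0.63), (array([ 0.486, -0.342,  0.009]), 0.52)]
drawer_lip [(array([0.578, 0.025, 0.076]), 0.63)]
guard_slot [(array([0.669, 0.027, 0.123]), 0.63)]
detector [(array([0.71 , 0.025, 0.003]), 0.63)]
wand_blue [(array([ 0.399, -0.337, -0.002]), 0.56), (array([ 0.492, -0.341,  0.012]), 0.55), (array([ 0.689, -0.356, -0.002]), 0.18)]
0 [ 0.7083  0.0298 -0.2793  0.9613]
0.004 [ 0.7086  0.0295 -0.2384  0.9555]
0.008 [ 0.7094  0.0298 -0.5051  0.9451]
```

Emit:
move_arm --targets '[[[-16,-50,-20],[0,0,1],-0.6],[[-32,-100,-48],[0,0,2],-0.6],[[-48,-150,-48],[0,0,3],-0.6],[[-64,-200,-48],[0,0,4],-0.6],[[-80,-250,-48],[0,0,5],-0.6]]'

```text
clock: 14.65
tcp_pos: [0.4978, -0.1376, 0.2471]
orientation: [0.0, 0.58, 0.815, 0.0]
wrist_force: [1.0, -0.3, -0.3]
finger_gap: 0.0683
grip_force: 0.0
```

```bash
python3 - <<'E'
from h import *
go((.488,-.339,.25,74.4))
E
```

```text
[-187.0, -75.4, -2.9] [0.0, 0.0, 3.48]
t 14.65 F [ 1.  -0.3 -0.3] gap 0.0683 grip 0.0 [ 0.4978 -0.1376  0.2471] [-24.  11.  -4.  75.   0.  46.]
```

Emit:
move_arm --targets '[[[-50,-20,-2],[0,0,0.9],-0.5],[[-100,-40,-2],[0,0,1.8],-0.5],[[-150,-60,-2],[0,0,2.7],-0.5],[[-187,-75,-2],[0,0,3.5],-0.5],[[-187,-75,-2],[0,0,3.5],-0.5]]'

```text
clock: 15.28
tcp_pos: [0.4891, -0.3401, 0.248]
orientation: [-0.0, 0.797, 0.603, -0.0]
wrist_force: [0.1, 0.0, -0.9]
finger_gap: 0.0639
grip_force: 0.0
```

```bash
python3 - <<'E'
from h import *
st=env.get_state();p=env.read_camera('wrist');save(p,'w4')
go((.488,-.339,.11,74.4))
for d in env.landmark_of('wand_blue',p): print(d)
print(env.landmark_of('stand',p),env.landmark_of('wand_yellow',p))
H=[box(.014,.03,.085,.14),box(.01,.024,.05,.085)]
for m in env.regions_of('wand_blue',p):
    print(m['confidence'],np.argwhere(m['mask']).mean(0)); print(fit(H,.488,-.339,[(p,m['mask'],st)],np.radians([-30,-15,0])))
for m in env.regions_of('stand',p): print('stand',fit([box(.05,.13,0,.05)],.498,-.3055,[(p,m['mask'],st)],np.radians([-15])))
E
```

```text
[-1.1, -0.8, 138.3] [-0.01, -0.0, -0.0]
t 15.32 F [-0.4  0.3 -0.2] gap 0.064 grip 0.0 [ 0.4892 -0.3383  0.2483] [-42.  20.   8.  78.   0.  63.]
{'centre': [0.3988, -0.344, -0.004], 'confidence': 0.79}
{'centre': [0.4891, -0.3393, 0.0061], 'confidence': 0.77}
[{'centre': [0.495, -0.3054, 0.0029], 'confidence': 0.69}] [{'centre': [0.503, -0.2748, 0.0086], 'confidence': 0.79}]
0.84 [233.88299384 175.30862151]
[  0.488  -0.339 -30.      0.   ]
0.66 [199.54511743 276.81829419]
[  0.4885  -0.3393 -15.0467   0.9284]
stand [  0.4972  -0.3053 -14.1126   0.7484]
```

View pics/w4.png

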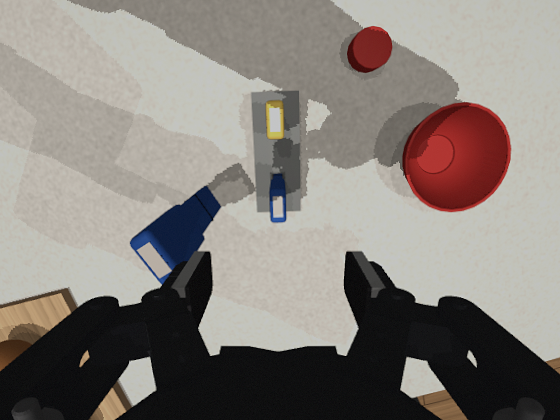

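The blue wand in the stand is at (277,199). The large one is at (175,234), outside the finger span if I open only about 40 mm.

Emit:
move_arm --targets '[[[-0.5,-0.6,0],[0,0,0],0.05],[[-0.5,-0.6,40],[0,0,0],0.05],[[-0.5,-0.6,90],[0,0,0],0.05],[[-0.5,-0.6,130],[0,0,0],0.05],[[-0.5,-0.6,149],[0,0,0],0.05]]'

```text
clock: 16.2
tcp_pos: [0.4882, -0.3354, 0.0976]
orientation: [-0.002, 0.796, 0.606, -0.0]
wrist_force: [0.2, 0.7, 0.5]
finger_gap: 0.0407
grip_force: 0.0
```

Emit:
move_arm --targets '[[[0,0,0],[0,0,0],0.1],[[0,0,0],[0,0,0],0.5],[[0,0,0],[0,0,0],1],[[0,0,0],[0,0,0],1],[[0,0,0],[0,0,0],1]]' --squeeze 50

```text
clock: 16.82
tcp_pos: [0.4902, -0.3379, 0.1018]
orientation: [0.002, 0.796, 0.605, 0.0]
wrist_force: [-0.4, 0.3, 6.3]
finger_gap: 0.0136
grip_force: 49.6
```

```bash
python3 - <<'E'
from h import *
go((.488,-.339,.26,74.8),(.6683,.0301,.26,89.6))
E
```

```text
[-1.8, -1.4, -158.2] [0.02, 0.01, -0.03]
[402.0, 73.8, -158.5] [0.02, 0.01, -1.51]
t 16.82 F [-0.4  0.3  6.3] gap 0.0136 grip 49.6 [ 0.4902 -0.3379  0.1018] [-42.  24.  -7.  59.   0.  63.]
```

Emit:
move_arm --targets '[[[0,0,-25],[0,0,0],1],[[0,0,-65],[0,0,0],1],[[0,0,-110],[0,0,0],1],[[10,2,-150],[0,0,0],1],[[55,10,-165],[0,0,-0.3],1]]'

```text
clock: 17.45
tcp_pos: [0.5141, -0.2889, 0.2681]
orientation: [0.002, 0.781, 0.625, 0.0]
wrist_force: [-0.4, 0.6, -1.4]
finger_gap: 0.0133
grip_force: 49.3
```

Emit:
move_arm --targets '[[[50,9,0],[0,0,-0.3],1],[[100,18,0],[0,0,-0.6],1],[[150,28,0],[0,0,-0.8],1],[[200,37,0],[0,0,-1],1],[[250,46,0],[0,0,-1.1],1]]'

```text
clock: 18.08
tcp_pos: [0.6129, -0.0512, 0.2652]
orientation: [0.0, 0.716, 0.698, -0.0]
wrist_force: [1.2, -0.2, -1.2]
finger_gap: 0.0138
grip_force: 49.3
```

```bash
python3 - <<'E'
from h import *
go((.6683,.0301,.26,89.6))
E
```

```text
[82.7, 53.3, 5.2] [0.0, 0.0, -0.11]
t 18.07 F [ 1.2 -0.2 -1.2] gap 0.0138 grip 49.3 [ 0.6129 -0.0512  0.2652] [-12.  22.  14.  81.  -0.  79.]
```

Emit:
move_arm --targets '[[[42,27,0],[0,0,-0.05],1],[[82,53,5],[0,0,-0.1],1],[[82,53,5],[0,0,-0.1],1],[[82,53,5],[0,0,-0.1],1]]'

```text
clock: 18.58
tcp_pos: [0.6673, 0.0278, 0.2598]
orientation: [-0.0, 0.71, 0.704, -0.001]
wrist_force: [-0.5, -0.1, -0.1]
finger_gap: 0.0137
grip_force: 49.3
```

```bash
python3 - <<'E'
from h import *
env.get_state()
st=env.get_state();p=env.read_camera('wrist');save(p,'w5')
go((.6683,.0301,.23,89.6))
print(env.landmark_of('guard_slot',p),env.landmark_of('wand_blue',p))
# project expected slot corners and blade tip
sl=place(box(.012,.026,.12,.12),.6683,.0301,np.radians(-.4)); print(np.round(proj(sl,p,st)[::2],1).tolist())
gp=place(box(.07,.07,.12,.12),.6683,.0301,np.radians(-.4)); print(np.round(proj(gp,p,st)[::2],1).tolist())
for c in('side','top'):
  q=env.read_camera(c);save(q,'5'+c);print(c,env.landmark_of('guard_slot',q)[:1],env.landmark_of('wand_blue',q))
E
```

```text
[2.9, 1.0, 30.1] [-0.0, 0.0, -0.01]
t 18.62 F [-0.1  0.2 -0.5] gap 0.0133 grip 49.3 [0.6672 0.0272 0.2601] [-5. 29. 23. 84. -0. 86.]
[{'centre': [0.6698, 0.0294, 0.1184], 'confidence': 0.69}] [{'centre': [0.668, 0.0268, 0.1635], 'confidence': 0.96}, {'centre': [0.5791, 0.0328, 0.075], 'confidence': 0.48}]
[[272.4, 209.0], [272.3, 181.9], [285.1, 209.0], [285.2, 181.9]]
[[242.6, 231.0], [240.1, 158.1], [315.0, 230.9], [317.3, 157.9]]
side [{'centre': [0.667, 0.0212, 0.1693], 'confidence': 0.57}] [{'centre': [0.3953, -0.3392, -0.0042], 'confidence': 0.64}, {'centre': [0.6639, 0.0234, 0.1679], 'confidence': 0.52}]
top [{'centre': [0.6892, -0.3632, 0.0009], 'confidence': 0.34}] [{'centre': [0.396, -0.3381, -0.0019], 'confidence': 0.58}]
```

View pics/w5.png

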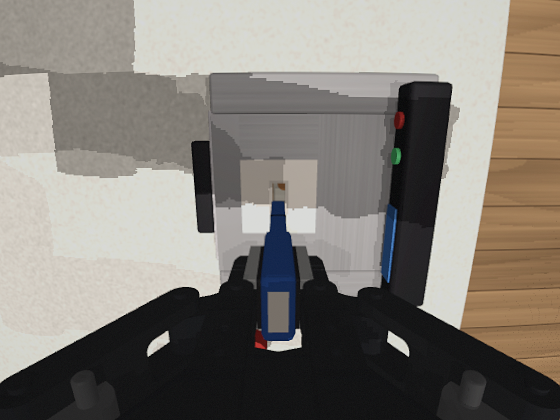

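The guard spans (242,160)–(317,233) with the slot near (278,190). That is 1–2 px from my prediction. I'll go lower and measure blade against guard in the same picture.

Emit:
move_arm --targets '[[[1,1.5,15],[0,0,0],1],[[1,1.5,30],[0,0,0],1],[[1,1.5,36],[0,0,0],1],[[1,1.5,36],[0,0,0],1],[[1,1.5,36],[0,0,0],1]]'

```text
clock: 19.65
tcp_pos: [0.6694, 0.0289, 0.2244]
orientation: [0.0, 0.71, 0.704, 0.0]
wrist_force: [0.8, 0.8, -0.9]
finger_gap: 0.0137
grip_force: 49.3
```

```bash
cat > fine.py <<'E'
from h import *
import sys
go((.6683,.0295,.2,89.6))
st=env.get_state();p=env.read_camera('wrist');sd=env.read_camera('side')
tx,ty,tz=st['tcp_pos'];foot=tz-.0918
def pic(q,s,c,half,sc):
    u=proj([c],q,s)[0].astype(int);x0,y0=u[0]-half,u[1]-half
    im=cv2.resize(q['pixels'][y0:y0+2*half,x0:x0+2*half,::-1],None,fx=sc,fy=sc,interpolation=cv2.INTER_CUBIC)
    def poly(P,col): cv2.polylines(im,[np.round((proj(P,q,s)-[x0,y0]+.5)*sc).astype(np.int32)],True,col,1)
    sq=lambda sx,sy,x,y,z:place(np.array([[-sx/2,-sy/2,z],[sx/2,-sy/2,z],[sx/2,sy/2,z],[-sx/2,sy/2,z]]),x,y,np.radians(-.4))
    poly(sq(.07,.07,.6683,.0301,.12),(0,255,0));poly(sq(.012,.026,.6683,.0301,.12),(0,255,0))
    poly(sq(.01,.024,tx,ty,foot),(0,0,255));poly(sq(.01,.024,tx,ty,foot+.04),(0,0,255));poly(sq(.014,.03,tx,ty,foot+.075),(0,255,255))
    return im
cv2.imwrite(f'pics/f{sys.argv[1]}.png',np.hstack([pic(p,st,(.668,.03,.12),50,4),pic(sd,None,(.668,.03,.15),40,5)]))
hsv=cv2.cvtColor(p['pixels'],cv2.COLOR_RGB2HSV)
print('foot z',foot)
H=[box(.014,.03,foot+.075,foot+.13),box(.01,.024,foot,foot+.075)]
for q,s in((p,st),(sd,None)):
  for m in env.regions_of('wand_blue',q):
    c=np.argwhere(m['mask']).mean(0)[::-1]
    if np.hypot(*(c-proj([[tx,ty,foot+.06]],q,s)[0]))<60: print('wand',fit(H if s is None else H[1:],tx,ty,[(q,m['mask'],s)],[-.007]))
E
python3 fine.py 1
```

```text
[0.6, -1.1, 24.4] [0.0, 0.0, -0.01]
t 19.65 F [ 0.8  0.8 -0.9] gap 0.0137 grip 49.3 [0.6694 0.0289 0.2244] [-4. 29. 18. 79. -0. 86.]
foot z 0.13263502978342606
wand [ 6.69100e-01 -2.37000e-02  9.04667e+01  5.64700e-01]
wand [0.6698 0.0259 4.6692 0.8542]
wand [ 0.6694  0.0289 -0.4011  0.    ]
```

View pics/f1.png

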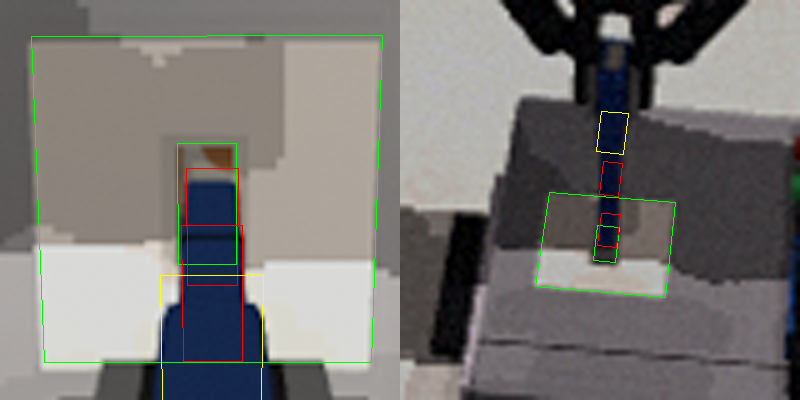

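From the wrist crop, the blade tip's far edge (y=181) sits about 2.5 mm short of nominal. The visible guard and slot are about 0.9 mm lower than predicted. So I need +2.8 mm in tool x and −0.8 mm in tool y.

Emit:
move_arm --targets '[[[2.8,-0.8,0],[0,0,0],1],[[2.8,-0.8,5],[0,0,0],1],[[2.8,-0.8,9],[0,0,0],1],[[2.8,-0.8,9],[0,0,0],1]]'

```text
clock: 20.35
tcp_pos: [0.668, 0.0317, 0.2143]
orientation: [-0.0, 0.71, 0.704, -0.0]
wrist_force: [-0.1, -0.3, -0.8]
finger_gap: 0.0136
grip_force: 49.3
```

```bash
python3 fine.py 2
```

```text
[-2.2, 0.3, 14.3] [-0.01, 0.0, -0.01]
t 20.35 F [-0.1 -0.3 -0.8] gap 0.0136 grip 49.3 [0.668  0.0317 0.2143] [-4. 29. 17. 78. -0. 86.]
foot z 0.1225286244174112
wand [ 6.66500e-01 -2.02000e-02  7.18008e+01  5.66700e-01]
wand [0.6681 0.0258 2.9472 0.85  ]
wand [ 0.668   0.0317 -0.4011  0.    ]
```

View pics/f2.png

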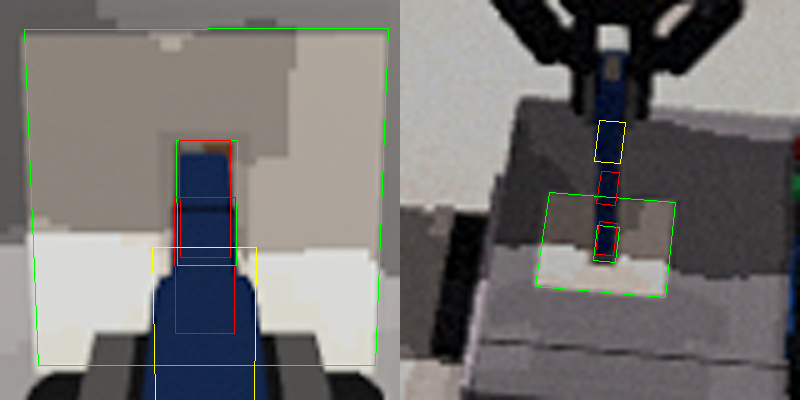

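The blade is over the mouth with about a 2 mm far gap. I'll add 1 mm in x and 0.4 mm in y, then insert slowly.

Emit:
move_arm --targets '[[[1,0.4,0],[0,0,0],1],[[1,0.4,3],[0,0,0],1],[[1,0.4,6],[0,0,0],1],[[1,0.4,9],[0,0,0],1],[[1,0.4,12],[0,0,0],1]]'

```text
clock: 21.18
tcp_pos: [0.6689, 0.0321, 0.2034]
orientation: [0.001, 0.71, 0.704, -0.0]
wrist_force: [0.1, -1.7, 1.4]
finger_gap: 0.0136
grip_force: 49.7
```

Emit:
move_arm --targets '[[[-0.3,0,4],[0,0,0],1],[[-0.3,0,8],[0,0,0],1],[[-0.3,0,12],[0,0,0],1],[[-0.3,0,15],[0,0,0],1]]'

```text
clock: 21.68
tcp_pos: [0.6688, 0.0321, 0.1877]
orientation: [0.0, 0.71, 0.704, -0.0]
wrist_force: [-0.3, -3.3, 1.7]
finger_gap: 0.0137
grip_force: 49.8
```

Emit:
move_arm --targets '[[[-0.8,0,4],[0,0,0],1],[[-0.8,0,8],[0,0,0],1],[[-0.8,0,12],[0,0,0],1],[[-0.8,0,15],[0,0,0],1],[[-0.8,0,15],[0,0,0],1]]'

```text
clock: 22.3
tcp_pos: [0.6685, 0.0319, 0.1726]
orientation: [-0.0, 0.71, 0.704, -0.0]
wrist_force: [0.6, 0.5, -0.3]
finger_gap: 0.0134
grip_force: 49.5
```

```bash
python3 fine.py 3
```

```text
[-2.4, -0.2, -27.4] [-0.0, -0.0, -0.01]
t 22.3 F [ 0.6  0.5 -0.3] gap 0.0134 grip 49.5 [0.6685 0.0319 0.1726] [-4. 30. 12. 73.  0. 86.]
foot z 0.08083204282851182
wand [ 6.67800e-01 -1.85000e-02  6.12855e+01  5.83400e-01]
wand [ 7.67700e-01 -1.80000e-03  6.61131e+01  6.44000e-02]
```

View pics/f3.png

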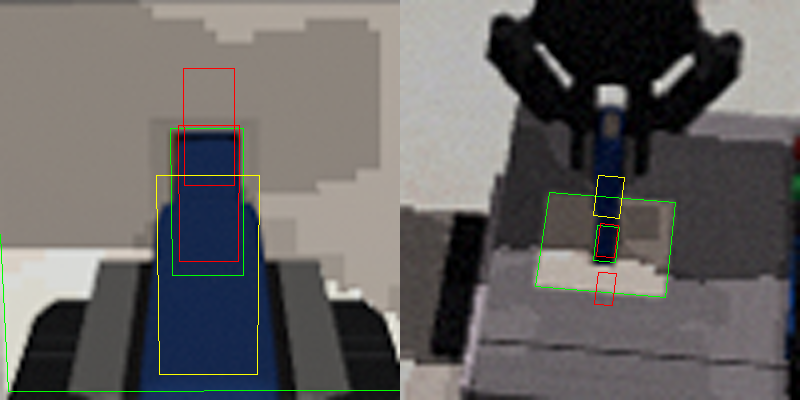

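The line lies at the slot's mouth (wrist crop y≈135) and the contact forces are near zero. One last small settle, then I hand in.

Emit:
move_arm --targets '[[[0,0,0.7],[0,0,0],1],[[0,0,0.7],[0,0,0],1],[[0,0,0.7],[0,0,0],1]]'

```text
clock: 22.88
tcp_pos: [0.6688, 0.0316, 0.1725]
orientation: [0.0, 0.71, 0.704, -0.0]
wrist_force: [1.1, -0.4, -0.9]
finger_gap: 0.0132
grip_force: 49.5
```

```bash
python3 - <<'E'
from h import *
for c in('side','top'):
  p=env.read_camera(c);print([(np.round(d['centre'],3),d['confidence']) for d in env.landmark_of('drawer_lip',p)])
go((.6683,.0301,.1718,89.6))
print(env.hand_in())
E
```

```text
[(array([0.577, 0.033, 0.08 ]), 0.71)]
[]
[-1.4, -0.5, 0.6] [0.0, 0.0, -0.01]
t 23.07 F [0.6 0.4 0.1] gap 0.0135 grip 49.5 [0.6688 0.0315 0.1724] [-4. 30. 12. 72. -0. 86.]
the job is handed in; nothing more can be done
None
```

I handed in the job at about 23 s: the carton stands upright in the shut drawer, and the gripper holds the blue wand in the guard slot with its black line at guard level and its tip about 40 mm inside; no verdict came back.

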